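# Third hand for a peg rail on a pegboard panel

## Task

Help me put this peg rail up: pick up the wooden rail, set it on edge on the two steel pins of the standing pegboard panel, centred over them with its pegs pointing outwards, and press its back flat against the panel with a steady push of about 10 N (not under 5, not over 16) so that I can drive the screws. Leave the other things on the desk alone. Do not let go at the end: your program finishes while you are still holding the rail pressed on.

Things in the scene. Friction and masses are not known exactly. Their poses are not given: they have to be found in the camera images.
- panel: pegboard panel standing on a plank foot fixed to the desk. Board: 280 wide (y), 10 thick (x -10..0), 18 to 170 mm above the desk. Origin: on the desk straight below the middle of the front face; x points out of the front face (the side with the pins), away from the robot within 0.35 rad; z up. Foot: 18 thick, x -80..50; two braces behind the board
- pins: two plain straight steel pins, 8 thick, plugged into the panel 60 mm left and right of its middle (y = +60, -60), sticking 30 mm straight out of its front face; their upper sides are 104 mm above the desk. Same origin and axes as panel, fixed to it
- seat (a point): point between the pins, level with their upper sides, 11 mm in front of the panel face: where the rail's origin is once the rail stands on the pins with its back on the panel (the rail's top is then 6 mm below the panel's top)
- rail: loose wooden peg rail, 0.2 to 0.3 kg, standing on its long edge on the desk: strip 240 long (y), 22 thick (x -11..11), 60 high (z), with three round pegs 16 thick and 52 long (last 10 mm a 22 mm knob) out of its front (+x) at y -80, 0, 80, z 30. Origin: centre of the strip's underside. The flat back is at x -11. The pegs point away from the robot within 0.5 rad
- rail_peg (a point): point on the axis of the middle peg, 22 mm in front of the strip's front face, i.e. at x 33, y 0, z 30 of the rail: a place to grip from above, closing along the rail's length
- globe: green glass paperweight globe, 66 mm across, 63 high, on a small flat; origin at the centre of its underside; to be left alone
- cup: grey silicone pencil cup with pencils, 80 mm across, cup 98 high, pencils to 190; origin at the centre of its underside; to be left alone
- tin: closed round metal tin, 87 mm across, 59 high; origin at the centre of its underside; to be left alone
- screwdriver: screwdriver, 190 long, lying on the desk in front of the panel; to be left alone
- bowl: small steel bowl, 84 mm across, 35 high; origin at the centre of its underside; to be left alone
- tape: roll of clear tape lying flat, 90 mm across, 19 high; to be left alone

How it is judged (in metres and radians):
On the way:
1. the rail stands on the two pins in front of the panel, its weight on them (z of rail in the frame of panel between 0.1 and 0.108 m and y of rail in the frame of panel between -0.015 and 0.015 m and x of rail in the frame of panel between 0.007 and 0.035 m and contact force between rail and pins above 0.3 N), for 0.2 s.
At the end, for the whole second after the job is handed in: The rail stands on both pins (underside within 3 mm of their tops, some of its weight on them), centred within 12 mm, pegs outwards, back flat on the panel (within 2.5 mm and 0.04 rad), still, and the fingers keep it pressed against the panel with 5 to 16 N through the last second (contact force between rail and panel between 5 and 16 N and contact force between rail and pins above 0.3 N and contact force between rail and the fingers above 1 N and x of rail in the frame of panel between 0.008 and 0.0135 m and y of rail in the frame of panel between -0.012 and 0.012 m and z of rail in the frame of panel between 0.101 and 0.107 m and angle between the x axis of rail and the x axis of panel, either way round below 0.04 rad and angle between the z axis of rail and the z axis of panel, either way round below 0.04 rad and x of rail_peg in the frame of panel above 0.035 m and linear speed of rail below 0.01 m/s); the arm keeps its last pose, push and grip.
It fails at once if the globe, cup, tin, screwdriver, bowl or tape is shifted by more than 20 mm (distance of any of globe, cup, tin, screwdriver, bowl, tape from where it was at the start of the episode above 0.02 m).
It also fails if it takes over 54 s, if anything falls off the work surface, if the arm or the gripper's body presses on something with over 40 N, if the wrist force passes 120 N, or if a joint passes its speed limit or range.

## Robot

A 6-joint arm with a two-finger parallel gripper is mounted at the origin on the work surface. World frame = base frame: x ahead of the robot, y to its left, z up, the work surface at z = 0. Lengths are in mm, angles in rad, forces in N, time in s.
With the tool pointing down it reaches from about 275 to 1000 mm from the base axis. Payload 8.4 kg.
Tool frame: the origin (TCP) lies midway between the tips of the shut fingers; the grasp point (between the pads) lies 19 mm behind it; z points along the fingers, y is the line along which they close (so a half turn about z gives the same grasp; the last joint's range is limited). The gripper opens to 85 mm and grips with 20 to 120 N. Pads are 22 mm wide; open, the fingers measure 114 mm over their backs; the gripper's body (76 mm by 85 mm) begins 54 mm behind the grasp point. The pads swing forward as they close: fully open they stand 13 mm farther back than shut.
Start: joints at [1.34, 0.353, 1.633, -0, 1.155, -0.002], TCP at [141.754, 608.715, 231.281] pointing down, gripper open.
Joint ranges: [-2.63, 2.63], [-0.92, 2.1], [0.06, 2.66], [-1.3, 4.44], [0, 2.69], [-3.02, 3.02]. Speed limits (rad/s): [2.22, 2.22, 2.79, 3.14, 3.14, 3.14].

## Interface

Orientations are given as [roll, pitch, yaw] about the fixed x, y, z axes, in that order (R = Rz(yaw) Ry(pitch) Rx(roll)).
In Python, from rig import r gives the robot as it stands.
- The arm moves only by the shell command python3 -m inch 'ROWS' [OPENING] [FORCE]. ROWS is JSON, a list that holds one entry, the list of rows, each a list of 6 numbers: the shift along the tool's x, y, z scaled (see below), then the turn, a rotation vector about the tool's x, y, z scaled (see below). In form: [[[tx, ty, tz, wx, wy, wz], ...]]. A call has 1 to 8 rows; each row is the pose to reach, as a shift and turn from the pose commanded when the call began, along the tool's axes at that moment, turning the shorter way round; what a row does not reach only later rows make up. The controller multiplies each number of a shift by 20 cm and each number of a turn by pi rad. A row lasts 1/12 s, in which the tool goes at most 41.7 mm and 7.16 degrees, less where a joint would pass 70% of its speed; a pose out of reach is approached as far as the arm can. A call with a number of a shift or a turn outside -1 to 1 is refused whole. A call with a gripper value outside its range is refused whole. OPENING is the gripper's target within -1 to 1 (fully open at 1, half-way at 0, shut at -1), set as the call begins (- or left out, the last holds). The fingers move at their own pace and stop on an object; FORCE is the grip in N (left out, the last holds). Time passes only in rows, so rows that repeat a pose let the fingers close. It gives the time, the measured TCP pose, the force, the opening and the grip force at its end, in the units of the state.
- r.sense(): the state, without advancing time (a new reading comes with each control period).
- r.grab_frame(name): name is "scene" or "top" or "wrist"; returns the picture (480x640x3 uint8, red, green, blue); there is no depth.
- r.camera_info(name): a dict with "K" (3x3 intrinsics, pixels), "distortion" ([k1, k2, p1, p2, k3] as OpenCV has them; the pictures are not rectified), "rvec" (rotation vector, rad) and "tvec" (3), from world to camera coordinates, as OpenCV has them; the wrist camera has in their place "mount" (4x4, takes a point from camera to tool coordinates, whose origin is the TCP and whose axes are the flange's). Camera axes: x right, y down, z forward; pixel columns grow to the right and rows downward; lengths in mm; the calibration is good to about 2 mm. A picture is of the moment at which its call begins: read the wrist's pose just before it. camera_info takes no time and is no camera call.
- r.sign_off(): hands the job in; it is judged then, once.
The state is a dict: "clock": time; "qpos": joint angles; "qvel": joint speeds; "joint_efforts": joint torques, N m; "eef_pos": TCP position; "tcp_rot": TCP orientation; "contact_force": force on the tool from outside, world axes, zero at the start; "wrist_torque": the same for the moment, N m; "opening": opening from 0.0 (shut) to 1.0 (fully open); "grasp_force": force on a finger pad.
Only numpy, scipy, OpenCV 4.12 (cv2) and the standard library are available. Lean on these libraries where they do the work, as an engineer would, in place of code of your own. Each camera call takes 0.05 s, during which the arm holds its last target. There are 200 camera calls.

## Working session

There is one attempt and no reset: what is moved stays moved. The work goes in short steps, Python scripts to look and compute and a shell command to move; the robot and the scene stay as the last step left them, time stands still between calls to the robot, and variables do not carry over. Pictures are saved under pics/ and viewed, at most 10 in all, crops included, and the job is handed in when it is done.

```bash
ls; mkdir -p pics
python3 - <<'E'
from rig import r
import cv2,numpy as np
print(r.sense())
for n in("scene","top","wrist"):
    f=r.grab_frame(n); cv2.imwrite(f"pics/{n}0.png",f[:,:,::-1]); c=r.camera_info(n)
    print(n,{k:np.round(np.array(v),3).tolist() for k,v in c.items()})
E
```

```text
pics
{'clock': 0.0, 'qpos': array([ 1.33963436e+00,  3.53670381e-01,  1.63415041e+00, -5.67238595e-06,
        1.15518424e+00, -2.39350572e-03]), 'qvel': array([-0.00049928, -0.00055545,  0.00168688,  0.00081178, -0.00070449,
        0.00045295]), 'joint_efforts': array([ 3.70820799e-04, -6.05263209e+01, -3.42064047e+01,  2.07451353e-04,
        9.33819363e-03,  2.92282346e-05]), 'eef_pos': array([141.62376691, 608.24793644, 230.5408272 ]), 'tcp_rot': array([-3.14018026e+00,  1.80569638e-06,  2.91282649e+00]), 'contact_force': array([ 0.04762547, -0.38921164,  0.253048  ]), 'wrist_torque': array([-0.01287952,  0.01678414, -0.04127053]), 'grasp_force': 0.0, 'opening': 0.996786947927418}
scene {'K': [[609.937, 0.0, 314.263], [0.0, 609.937, 238.238], [0.0, 0.0, 1.0]], 'distortion': [-0.028, 0.0, 0.0, 0.0, 0.0], 'rvec': [1.633, 1.715, -0.818], 'tvec': [21.949, -307.38, 2208.663]}
top {'K': [[497.987, 0.0, 319.995], [0.0, 497.987, 241.447], [0.0, 0.0, 1.0]], 'distortion': [-0.044, 0.0, 0.0, 0.0, 0.0], 'rvec': [2.14, -2.155, 0.173], 'tvec': [10.714, 583.024, 1466.216]}
wrist {'K': [[414.95, 0.0, 320.927], [0.0, 414.95, 239.406], [0.0, 0.0, 1.0]], 'distortion': [-0.04, 0.0, 0.0, 0.0, 0.0], 'mount': [[-0.0, -0.962, -0.272, 69.546], [1.0, -0.0, 0.0, 1.016], [-0.0, -0.272, 0.962, -142.381], [0.0, 0.0, 0.0, 1.0]]}
```

View pics/scene0.png

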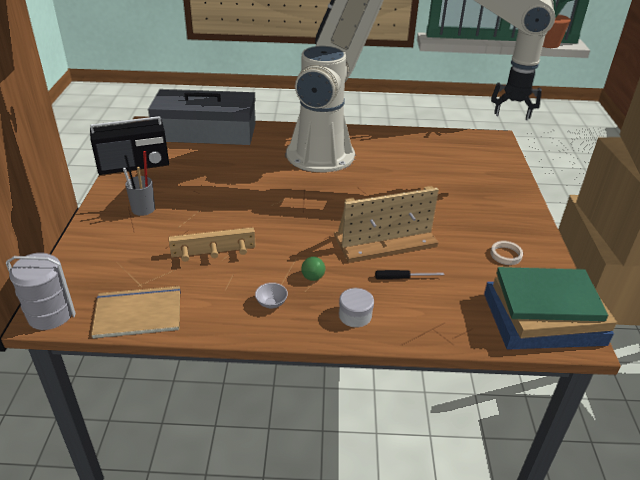

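View pics/top0.png

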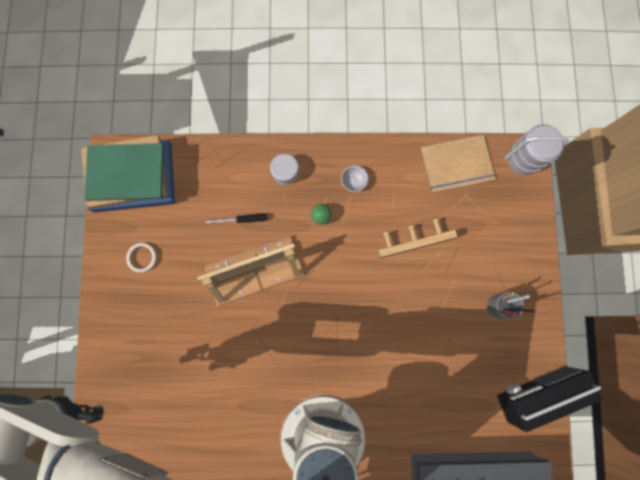

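The scene view shows the rail at about (170–255, 230–260) and the panel at about (340–440, 190–255). In the top view, the rail strip runs (380,254)–(457,234) with its pegs up (away from the robot), and the panel's top edge runs (200,278)–(295,243). The globe, tin, bowl and screwdriver lie beyond the panel.

```bash
cat > h.py <<'E'
import numpy as np,cv2
from scipy.spatial.transform import Rotation as R
from rig import r
def cam(n,s=None):
    c=r.camera_info(n);K=np.array(c["K"]);d=np.array(c["distortion"])
    if n=="wrist":
        M=np.array(c["mount"]);Rt=R.from_euler("xyz",s["tcp_rot"]).as_matrix()
        Rw=Rt@M[:3,:3];o=Rt@M[:3,3]+s["eef_pos"]
    else:
        A=cv2.Rodrigues(np.array(c["rvec"],float))[0];Rw=A.T;o=-A.T@np.array(c["tvec"],float)
    return K,d,Rw,o
def ray(C,p):
    K,d,Rw,o=C
    u=cv2.undistortPoints(np.array(p,float).reshape(-1,1,2),K,d).reshape(-1,2)
    return o,np.c_[u,np.ones(len(u))]@Rw.T
def plane(C,p,z):
    o,v=ray(C,p); return o+v*((z-o[2])/v[:,2])[:,None]
def tri(Cs,ps):
    A=0;b=0
    for C,p in zip(Cs,ps):
        o,v=ray(C,[p]);v=v[0]/np.linalg.norm(v[0]);P=np.eye(3)-np.outer(v,v);A=A+P;b=b+P@o
    X=np.linalg.solve(A,b)
    return X,[np.linalg.norm(np.cross(X-ray(C,[p])[0],ray(C,[p])[1][0]/np.linalg.norm(ray(C,[p])[1][0]))) for C,p in zip(Cs,ps)]
def proj(C,X):
    K,d,Rw,o=C
    return cv2.projectPoints(np.array(X,float).reshape(-1,1,3),cv2.Rodrigues(Rw.T)[0],-Rw.T@o,K,d)[0].reshape(-1,2)
E
python3 - <<'E'
from h import *
T=cv2.imread("pics/top0.png");S=cv2.imread("pics/scene0.png")
f=lambda I,x,y:cv2.resize(I[y:y+75,x:x+100],(400,300),interpolation=cv2.INTER_CUBIC)
g=lambda I,x,y:cv2.resize(cv2.resize(I[y:y+90,x:x+120],(400,300),interpolation=cv2.INTER_CUBIC),(400,300))
cv2.imwrite("pics/c1.png",np.vstack([np.hstack([f(T,370,205),g(T,190,225)]),np.hstack([f(S,163,205),g(S,330,175)])]))
Ct=cam("top");print(Ct[3],cam("scene")[3])
print("rail ends z60",plane(Ct,[(380,254),(457,234)],60))
print("panel top z170",plane(Ct,[(200,278),(295,243)],170))
print("globe,bowl,tin,cup,sd",plane(Ct,[(321,214),(355,178),(284,168),(507,305),(250,218),(207,221)],30)[:,:2])
E
```

```text
[ 356.28727597   22.02806529 1537.00870895] [1934.86689603   26.22830598 1108.49303257]
rail ends z60 [[ 541.46633792 -172.69776444   60.        ]
 [ 600.73235645 -407.96609716   60.        ]]
panel top z170 [[464.51332818 338.32389712 170.        ]
 [560.03969237  77.18898354 170.        ]]
globe,bowl,tin,cup,sd [[ 670.90204402    2.56746296]
 [ 785.14172096 -104.69009449]
 [ 818.68870931  117.27736628]
 [ 386.46189179 -559.53426206]
 [ 659.71446032  221.5072623 ]
 [ 651.20602658  353.99946226]]
```

View pics/c1.png

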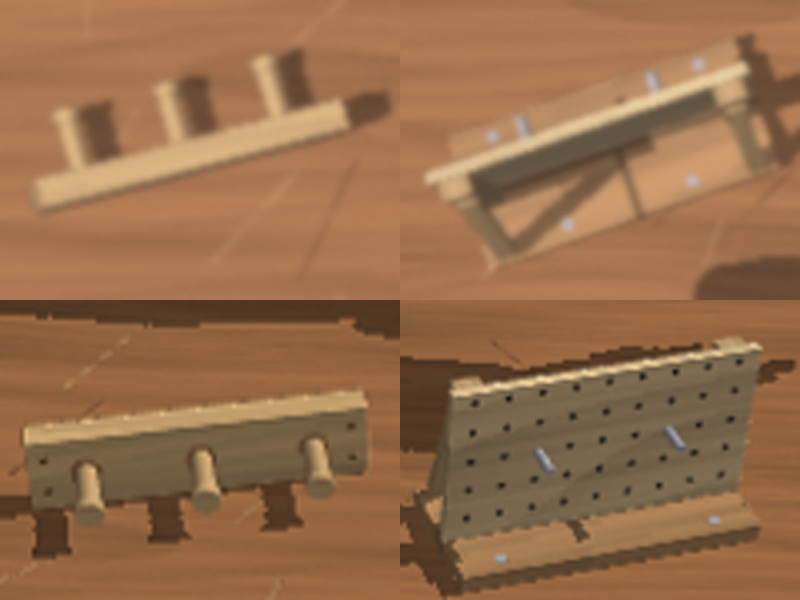

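The crops give the rail-top and panel-top corners in both views. I'll triangulate these and plan the hover.

```bash
cat >> h.py <<'E'
def go(x,y,z,yaw,cmd=None):
    "shift/turn in move units from the current (or given) pose to TCP x,y,z, tool down with yaw"
    s=r.sense(); p,e=(s["eef_pos"],s["tcp_rot"]) if cmd is None else cmd
    A=R.from_euler("xyz",e); B=R.from_euler("xyz",[np.pi,0,yaw])
    print("go",np.round(A.inv().apply(np.array([x,y,z])-p)/200,4),np.round((A.inv()*B).as_rotvec()/np.pi,4))
E
python3 - <<'E'
from h import *
C=[cam("top"),cam("scene")]
a=lambda x,y:(370+x/4,205+y/4); b=lambda x,y:(163+x/4,205+(y-300)/4)
c=lambda x,y:(190+(x-400)*.3,225+y*.3); d=lambda x,y:(330+(x-400)*.3,175+(y-300)*.3)
for n,p,q in [("rail front -y",a(342,102),b(28,447)),("rail front +y",a(34,183),b(366,404)),
 ("peg- tip",a(262,58),b(90,515)),("peg0 tip",a(165,88),b(205,500)),("peg+ tip",a(64,112),b(320,488)),
 ("panel front -y",c(747,66),d(452,396)),("panel front +y",c(427,177),d(762,346)),
 ("pin- tip",c(651,72),d(548,470)),("pin+ tip",c(520,118),d(684,446))]:
    X,e=tri(C,[p,q]);print(n,X.round(1),np.round(e,1))
go(615,-280,300,0.25)
E
```

```text
rail front -y [ 612.7 -404.5   51.8] [1.7 1.7]
rail front +y [ 552.1 -171.1   54.9] [2. 2.]
peg- tip [ 652.6 -353.4   25.4] [0.4 0.4]
peg0 tip [ 629.6 -277.3   24.1] [0.6 0.6]
peg+ tip [ 611.2 -198.8   24.2] [1.1 1.1]
panel front -y [555.9  80.5 164.2] [0.6 0.6]
panel front +y [464.6 345.3 166.3] [0.9 0.9]
pin- tip [560.9 166.1  96.7] [0.8 0.8]
pin+ tip [521.  281.6  98.4] [1.1 1.1]
go [-3.3124 -3.7895 -0.3422] [-1.000e-04  5.000e-04  8.476e-01]
```

Both views agree. The rail's peg point is near (603,−283) with yaw about 0.25, and the panel front middle is near (512,214) with yaw about 0.333. The z values read about 5 mm low. Moving to a hover over the rail.

```bash
python3 -m inch '[[[-0.83,-0.95,-0.3,0,0,0.26],[-0.83,-0.95,-0.3,0,0,0.26],[-0.83,-0.95,-0.3,0,0,0.26],[-0.83,-0.95,-0.3,0,0,0.26],[-0.83,-0.95,-0.3,0,0,0.26],[-0.83,-0.95,-0.3,0,0,0.26],[-0.83,-0.95,-0.3,0,0,0.26],[-0.83,-0.95,-0.3,0,0,0.26]]]'; python3 -c "
from h import *
go(610,-281,230,0.25)"
```

```text
clock: 0.82
eef_pos: [261.5, 384.0, 292.2]
tcp_rot: [3.14, -0.0, 2.09]
contact_force: [1.2, 0.7, 0.3]
opening: 1.004
grasp_force: 0.0
go [-3.7516 -0.1363  0.3104] [ 3.000e-04 -4.000e-04  5.856e-01]
```

```bash
python3 -m inch '[[[-1,0,0,0,0,0.27],[-1,0,0,0,0,0.27],[-1,0,0,0,0,0.27],[-1,0,0,0,0,0.27],[-1,0,0,0,0,0.27],[-1,0,0,0,0,0.27],[-1,0,0,0,0,0.27]]]'; python3 -c "
from h import *
go(610,-281,230,0.25)"
```

```text
clock: 1.4
eef_pos: [361.4, 212.1, 291.0]
tcp_rot: [-3.141, 0.0, 1.24]
contact_force: [-0.8, 0.6, -1.0]
opening: 1.001
grasp_force: 0.0
go [-1.9291  1.9755  0.3043] [-1.000e-04  1.000e-04  3.153e-01]
```

```bash
python3 -m inch '[[[-0.96,0.98,0.05,0,0,0.2],[-0.96,0.98,0.05,0,0,0.2],[-0.96,0.98,0.05,0,0,0.2],[-0.96,0.98,0.05,0,0,0.2],[-0.96,0.98,0.05,0,0,0.2],[-0.96,0.98,0.05,0,0,0.2],[-0.96,0.98,0.05,0,0,0.2]]]'; python3 -c "
from h import *
go(610,-281,230,0.25)"
```

```text
clock: 1.98
eef_pos: [487.3, -33.8, 280.7]
tcp_rot: [3.141, 0.0, 0.62]
contact_force: [-0.6, 0.4, -0.4]
opening: 0.999
grasp_force: 0.0
go [-0.2195  1.3623  0.2543] [ 0.0002 -0.      0.1179]
```

```bash
python3 -m inch '[[[-0.15,0.95,0.25,0,0,0.118],[-0.15,0.95,0.25,0,0,0.118],[-0.15,0.95,0.25,0,0,0.118],[-0.15,0.95,0.25,0,0,0.118],[-0.15,0.95,0.25,0,0,0.118],[-0.15,0.95,0.25,0,0,0.118],[-0.15,0.95,0.25,0,0,0.118]]]'; python3 -c "
from h import *
go(610,-281,230,0.25)"
```

```text
clock: 2.57
eef_pos: [571.9, -203.7, 229.4]
tcp_rot: [-3.14, 0.002, 0.249]
contact_force: [-0.5, 0.8, 0.5]
opening: 1.003
grasp_force: 0.0
go [ 0.0895  0.4214 -0.0039] [-0.0005  0.0006 -0.0003]
```

```bash
python3 -m inch '[[[0.09,0.42,0,0,0,0],[0.09,0.42,0,0,0,0],[0.09,0.42,0,0,0,0],[0.09,0.42,0,0,0,0],[0.09,0.42,0,0,0,0]]]'
python3 - <<'E'
from h import *
s=r.sense();f=r.grab_frame("wrist");cv2.imwrite("pics/w1.png",f[:,:,::-1]);np.save("w1.npy",[s["eef_pos"],s["tcp_rot"]])
print(s["eef_pos"],s["tcp_rot"])
C=cam("wrist",s);print(proj(C,[[604,-282,38],[612.7,-404.5,60],[552,-171,60]]))
E
```

```text
clock: 2.98
eef_pos: [609.4, -278.7, 231.0]
tcp_rot: [-3.14, 0.001, 0.25]
contact_force: [-0.3, 0.7, 0.4]
opening: 1.003
grasp_force: 0.0
[ 609.39177458 -278.7341637   230.97453939] [-3.14033705e+00  5.62827356e-04  2.50195566e-01]
[[324.98627124 216.15849181]
 [477.2269169  249.30461242]
 [173.75648606 250.47650797]]
```

View pics/w1.png

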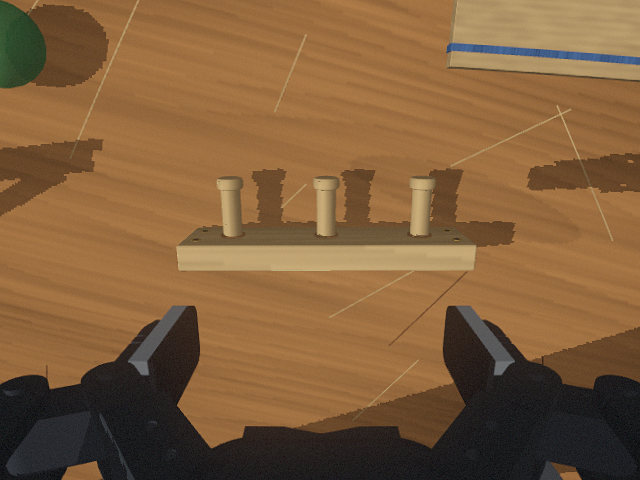

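The wrist view shows the rail's top face from (177,246) to (475,245) at its front edge, with the back edge at y≈270. The middle peg is at x≈326, y 178–236, and the side pegs are at x≈231 and 422. I'll check this against the known sizes, then go lower for a second view.

Run:
```python
from h import *
C=cam("wrist",r.sense())
for z in(57,60):
    P=plane(C,[(177,246),(475,245),(178,271),(475,270)],z)
    d=P[1]-P[0];print(z,P.round(1)[:,:2].tolist(),np.linalg.norm(d),np.linalg.norm(P[2]-P[0]),"yaw",np.arctan2(d[0],-d[1]))
    yaw=np.arctan2(d[0],-d[1]); m=P[:2].mean(0); print("front mid",m,"pegpt",m[:2]+22*np.array([np.cos(yaw),np.sin(yaw)]))
print("peg axis z30-38",plane(C,[(326,183),(326,215)],38))
go(603,-282,110,0.25)
```

```text
57 [[554.9, -171.9], [614.9, -402.7], [534.0, -175.9], [594.8, -410.1]] 238.51470483397887 21.318714000145867 yaw 0.25396111853219777
front mid [ 584.89571568 -287.29822848   57.        ] pegpt [ 606.19006186 -281.77094881]
60 [[556.1, -172.7], [615.4, -401.4], [535.4, -176.7], [595.6, -408.7]] 236.2536592425223 21.1166191886788 yaw 0.253961118532198
front mid [ 585.76048844 -287.04340166   60.        ] pegpt [ 607.05483463 -281.51612198]
peg axis z30-38 [[ 630.6076445  -275.7172412    38.        ]
 [ 604.94416958 -282.35878292   38.        ]]
go [-0.0341  0.01    0.6056] [-0.0004  0.0002  0.0001]
```

```bash
python3 -m inch '[[[-0.02,0.012,0.6,0,0,0],[-0.02,0.012,0.6,0,0,0],[-0.02,0.012,0.6,0,0,0],[-0.02,0.012,0.6,0,0,0],[-0.02,0.012,0.6,0,0,0],[-0.02,0.012,0.6,0,0,0]]]'
python3 - <<'E'
from h import *
s=r.sense();f=r.grab_frame("wrist");cv2.imwrite("pics/w2.png",f[:,:,::-1]);np.save("w2.npy",[s["eef_pos"],s["tcp_rot"]])
E
```

```text
clock: 3.53
eef_pos: [607.4, -283.3, 113.6]
tcp_rot: [3.14, -0.002, 0.25]
contact_force: [0.3, -0.2, 1.2]
opening: 1.002
grasp_force: 0.0
```

View pics/w2.png

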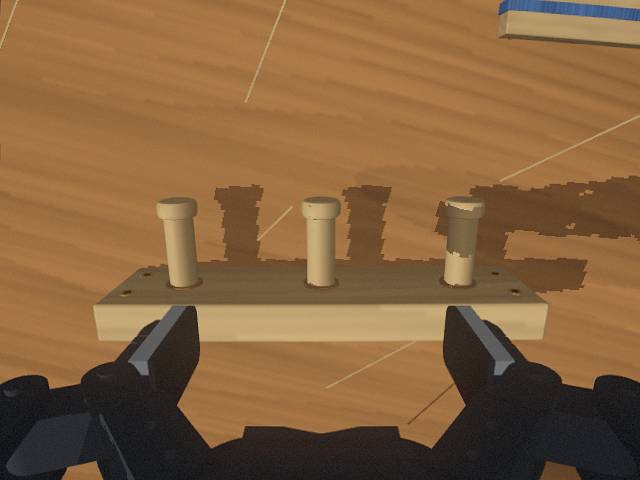

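From closer, the top front edge runs (94,305)–(547,304). The middle peg axis is at x≈321, with its base at (321,285) and the knob's far edge at (321,198). Triangulating across the two wrist views.

Run:
```python
from h import *
C=[]
for n in("w1","w2"):
    e=np.load(n+".npy");C.append(cam("wrist",dict(eef_pos=e[0],tcp_rot=e[1])))
q={}
for n,p1,p2 in [("+y",(177,246),(94,305)),("-y",(475,245),(547,304)),("peg base",(326,236),(321,285)),("knob tip",(326,178),(321,198))]:
    X,e=tri(C,[p1,p2]);q[n]=X;print(n,X.round(1),np.round(e,1))
d=q["-y"]-q["+y"];yaw=np.arctan2(d[0],-d[1]);m=(q["-y"]+q["+y"])/2;print(np.linalg.norm(d),yaw,m)
g=m[:2]+22*np.array([np.cos(yaw),np.sin(yaw)]);print("grip",g)
print(plane(C[1],[(94,305),(547,304)],60),plane(C[1],[(321,245)],38))
go(g[0],g[1],15,yaw)
```

```text
+y [ 555.9 -172.4   58.6] [0.2 0.2]
-y [ 615.7 -401.4   60.2] [0. 0.]
peg base [ 586.  -287.6   31.4] [0. 0.]
knob tip [ 629.7 -276.6   -2.1] [0.1 0.1]
236.69768690893153 0.25518637795862303 [ 585.78294135 -286.92883297   59.37957244]
grip [ 607.0704992  -281.37546635]
[[ 556.89288642 -172.95716596   60.        ]
 [ 615.5942332  -401.57791966   60.        ]] [[ 611.36503091 -281.15302712   38.        ]]
go [-0.0031 -0.0142  0.4969] [ 0.0008 -0.001  -0.0018]
```

Heights check out (59.4 mm top, peg base 31 mm), and the gap to the neighbouring pegs is fine. Descending and gripping.

```bash
python3 -m inch '[[[-0.003,-0.012,0.15,0,0,-0.0015],[-0.003,-0.012,0.3,0,0,-0.0015],[-0.003,-0.012,0.4,0,0,-0.0015],[-0.003,-0.012,0.5,0,0,-0.0015],[-0.003,-0.012,0.5,0,0,-0.0015],[-0.003,-0.012,0.5,0,0,-0.0015],[-0.003,-0.012,0.5,0,0,-0.0015]]]' 1 && python3 -m inch '[[[0,0,0,0,0,0],[0,0,0,0,0,0],[0,0,0,0,0,0],[0,0,0,0,0,0],[0,0,0,0,0,0],[0,0,0,0,0,0],[0,0,0,0,0,0],[0,0,0,0,0,0]]]' -1 90
```

```text
clock: 4.17
eef_pos: [606.8, -282.2, 13.9]
tcp_rot: [3.139, -0.003, 0.254]
contact_force: [0.3, 0.4, -0.0]
opening: 0.999
grasp_force: 0.0
clock: 4.83
eef_pos: [605.4, -281.6, 11.7]
tcp_rot: [3.141, -0.001, 0.254]
contact_force: [-0.4, 0.7, 5.2]
opening: 0.154
grasp_force: 87.7
```

Gripped. Lifting and checking.

```bash
python3 -m inch '[[[0,0,-0.05,0,0,0],[0,0,-0.1,0,0,0],[0,0,-0.2,0,0,0],[0,0,-0.35,0,0,0],[0,0,-0.5,0,0,0],[0,0,-0.65,0,0,0],[0,0,-0.65,0,0,0],[0,0,-0.65,0,0,0]]]'
python3 - <<'E'
from h import *
s=r.sense();print(s["contact_force"],s["wrist_torque"],s["grasp_force"],s["eef_pos"])
f=r.grab_frame("wrist");np.save("w3.npy",[s["eef_pos"],s["tcp_rot"]]);g=r.grab_frame("scene")
cv2.imwrite("pics/w3.png",f[:,:,::-1]);cv2.imwrite("pics/s3.png",g[:,:,::-1])
I=np.vstack([cv2.resize(f[:,:,::-1],(533,400))[150:],cv2.resize(g[200:250,140:280,::-1],(533,190),interpolation=cv2.INTER_CUBIC)])
cv2.imwrite("pics/c3.png",I)
E
```

```text
clock: 5.5
eef_pos: [606.2, -282.1, 144.1]
tcp_rot: [3.139, -0.003, 0.253]
contact_force: [-1.2, -0.3, -1.5]
opening: 0.155
grasp_force: 87.9
[-1.17958579 -0.30333539 -1.51775622] [-0.01019188 -0.04642185  0.02802621] 87.85680055618286 [ 606.20011081 -282.13806894  144.05297825]
```

View pics/w3.png

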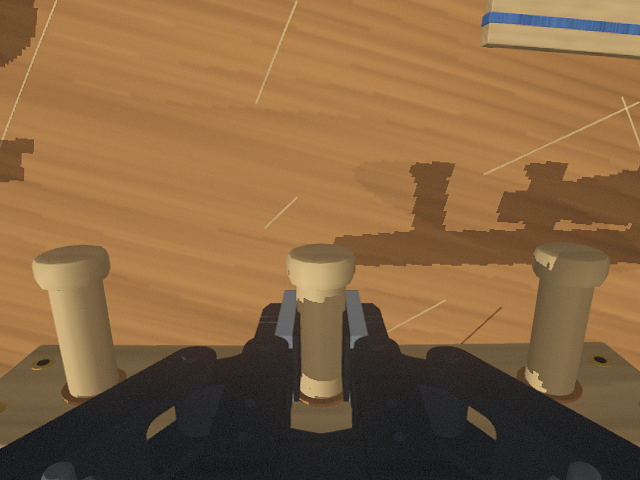

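Held and level: the knobs sit at (72,265), (320,265), (571,265) and the strip's lower front edge is at row ≈345. I'll compare that with the no-slip prediction and plan the transfer.

Run:
```python
from h import *
e=np.load("w3.npy");s=dict(eef_pos=e[0],tcp_rot=e[1]);C=cam("wrist",s)
yaw=.2545;x=np.array([np.cos(yaw),np.sin(yaw),0]);y=np.array([-x[1],x[0],0])
F0=np.array([585.8,-286.9,0])+[e[0][0]-605.9,e[0][1]+281.9,e[0][2]-11.9] # front face bottom mid
z=np.array([0,0,1.])
for a in(0,.05,-.05): # pitch about peg point
    Q=R.from_rotvec(y*a);G=F0+22*x+30*z
    f=lambda u,v,w:G+Q.apply(u*x+v*y+w*z)
    print(a,proj(C,[f(-22,-100,-30),f(-22,100,-30),f(-22,80,0),f(-22,-80,0),f(30,80,11),f(30,-80,11)]).round(0).tolist())
for yw,(px,py) in [(.333,(512,213.5))]:
    X=np.array([np.cos(yw),np.sin(yw)]); print("peg pt at seat",np.array([px,py])+44*X)
go(606,-60,310,.29)
```

```text
0 [[559.0, 344.0], [87.0, 345.0], [97.0, 389.0], [550.0, 388.0], [51.0, 259.0], [597.0, 257.0]]
0.05 [[560.0, 348.0], [86.0, 350.0], [96.0, 391.0], [552.0, 389.0], [54.0, 255.0], [594.0, 254.0]]
-0.05 [[558.0, 339.0], [88.0, 341.0], [99.0, 387.0], [548.0, 386.0], [48.0, 262.0], [600.0, 261.0]]
peg pt at seat [553.58290218 227.88270649]
go [ 0.2846 -1.0693 -0.8456] [-0.0002  0.0003 -0.0116]
```

Pitch is within 0.01 rad, so no slip. Transferring high to a standoff in front of the panel.

```bash
python3 -m inch '[[[0.05,-0.05,-0.2,0,0,0],[0.1,-0.2,-0.4,0,0,0],[0.2,-0.4,-0.45,0,0,-0.01],[0.26,-0.6,-0.45,0,0,-0.025],[0.26,-0.8,-0.45,0,0,-0.025],[0.26,-1,-0.45,0,0,-0.025],[0.26,-1,-0.45,0,0,-0.025]]]'; python3 -c "
from h import *
go(610,247,230,.333)"
```

```text
clock: 6.18
eef_pos: [602.6, -69.4, 229.4]
tcp_rot: [-3.137, 0.004, 0.334]
contact_force: [0.5, -0.4, -2.7]
opening: 0.154
grasp_force: 88.3
go [ 5.5440e-01 -1.4822e+00  1.0000e-03] [-0.0013  0.0011  0.0005]
```

```bash
python3 -m inch '[[[0.08,-0.2,0,0,0,0],[0.15,-0.4,0,0,0,0],[0.22,-0.6,0,0,0,0],[0.3,-0.8,0,0,0,0],[0.37,-1,0,0,0,0],[0.37,-1,0,0,0,0]]]'; python3 -c "
from h import *
go(610,247,230,.333)"
```

```text
clock: 6.68
eef_pos: [609.0, 144.1, 229.5]
tcp_rot: [-3.139, 0.002, 0.335]
contact_force: [-0.1, 0.1, -2.0]
opening: 0.151
grasp_force: 88.5
go [ 0.174  -0.4842 -0.0015] [-0.0008  0.0006  0.0007]
```

```bash
python3 -m inch '[[[0.08,-0.2,0,0,0,0],[0.17,-0.4,0,0,0,0],[0.17,-0.48,0.1,0,0,0],[0.17,-0.48,0.25,0,0,0],[0.17,-0.48,0.38,0,0,0],[0.17,-0.48,0.38,0,0,0],[0.17,-0.48,0.38,0,0,0],[0.17,-0.48,0.38,0,0,0]]]'
python3 - <<'E'
from h import *
s=r.sense();print(s["eef_pos"],s["tcp_rot"])
g=r.grab_frame("scene");t=r.grab_frame("top");cv2.imwrite("pics/s4.png",g[:,:,::-1]);cv2.imwrite("pics/t4.png",t[:,:,::-1])
f=lambda I,x,y:cv2.resize(I[y:y+120,x:x+160,::-1],(800,600),interpolation=cv2.INTER_CUBIC)
h=lambda I,x,y:cv2.resize(I[y:y+100,x:x+133,::-1],(400,300),interpolation=cv2.INTER_CUBIC)
S=cv2.resize(g[165:265,325:458,::-1],(533,400),interpolation=cv2.INTER_CUBIC)
cv2.imwrite("pics/c4.png",np.hstack([h(g,325,165),h(t,180,195)]))
E
```

```text
clock: 7.35
eef_pos: [611.4, 239.8, 155.8]
tcp_rot: [3.142, 0.0, 0.331]
contact_force: [0.5, -0.9, -1.9]
opening: 0.152
grasp_force: 88.6
[611.36056725 239.79572206 155.80417658] [3.14153789e+00 2.55446122e-05 3.31482495e-01]
```

View pics/c4.png

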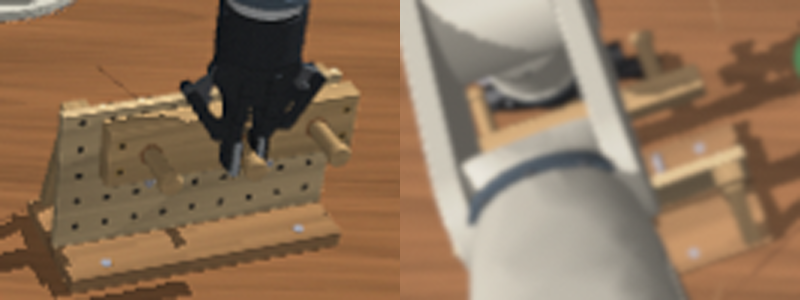

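The left half shows the rail held in front of the panel and parallel to it, above the pins. The top view on the right is mostly hidden by the arm. Next I'll lower to about 6 mm above the pins, centre, and move in to a gap of about 10 mm.

```bash
python3 -m inch '[[[0,-0.02,0.08,0,0,0],[0,-0.038,0.17,0,0,0],[0,-0.038,0.17,0,0,0],[-0.05,-0.038,0.17,0,0,0],[-0.12,-0.038,0.17,0,0,0],[-0.19,-0.038,0.17,0,0,0],[-0.24,-0.038,0.17,0,0,0],[-0.24,-0.038,0.17,0,0,0]]]';  python3 - <<'E'
from h import *
s=r.sense();d=s["eef_pos"]-[513,214,0];c,n=np.cos(.333),np.sin(.333);print("panel frame",c*d[0]+n*d[1],-n*d[0]+c*d[1],s["contact_force"],s["tcp_rot"][2])
g=r.grab_frame("scene");cv2.imwrite("pics/s5.png",g[:,:,::-1])
cv2.imwrite("pics/c5.png",cv2.resize(g[170:260,330:450,::-1],(800,600),interpolation=cv2.INTER_CUBIC))
E
```

```text
clock: 8.12
eef_pos: [561.5, 230.9, 122.6]
tcp_rot: [3.142, 0.0, 0.332]
contact_force: [0.1, -0.4, -2.1]
opening: 0.153
grasp_force: 88.6
panel frame 51.349789161938354 0.0784011275815466 [ 0.12886531 -0.36470984 -2.12515487] 0.3317830471942833
```

View pics/c5.png

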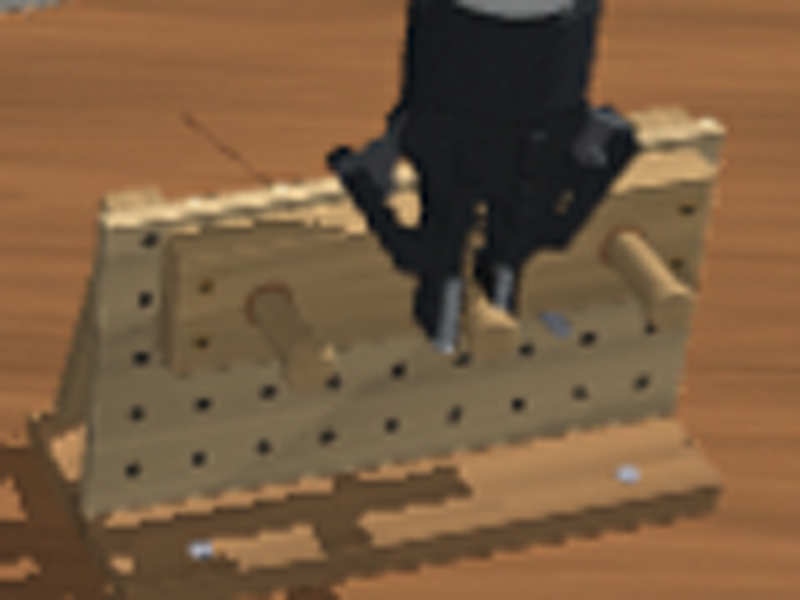

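The rail is in front of the panel above the pins. Its left front edge is at x≈170 against the panel's left edge at ≈103, and its right edge is at ≈717, close to the panel's right edge. Checking the centring numerically, allowing for parallax.

Run:
```python
from h import *
C=cam("scene");X=np.array([np.cos(.333),np.sin(.333),0]);Y=np.array([-X[1],X[0],0]);O=np.array([513,214,0])
def onx(p,x):
    o,v=ray(C,[(330+p[0]*.15,170+p[1]*.15)]);v=v[0];P=o+v*((x-(o-O)@X)/(v@X))-O;return round(P@Y,1),round(P[2],1)
for n,p,x in [("panel L top",(103,222),0),("panel R top",(724,132),0),("panel L bot",(85,515),0),
 ("rail L top",(170,237),30.7),("rail R top",(716,180),30.7),("rail L bot",(175,370),30.7),("peg- tip",(312,372),83),("peg+ tip",(677,305),83),("pin+ tip low right",(556,325),30)]:
    print(n,onx(p,x))
```

```text
panel L top (np.float64(-141.2), np.float64(168.2))
panel R top (np.float64(139.8), np.float64(164.9))
panel L bot (np.float64(-140.7), np.float64(14.7))
rail L top (np.float64(-123.9), np.float64(178.1))
rail R top (np.float64(121.2), np.float64(163.4))
rail L bot (np.float64(-117.1), np.float64(110.1))
peg- tip (np.float64(-79.6), np.float64(139.3))
peg+ tip (np.float64(81.3), np.float64(142.4))
pin+ tip low right (np.float64(56.6), np.float64(99.9))
```

Centred within about 2 mm. Lowering onto the pins in small steps.

```bash
python3 -m inch '[[[0,0,0.01,0,0,0],[0,0,0.02,0,0,0],[0,0,0.02,0,0,0],[0,0,0.02,0,0,0]]]'; python3 -m inch '[[[0,0,0.005,0,0,0],[0,0,0.01,0,0,0],[0,0,0.01,0,0,0],[0,0,0.01,0,0,0]]]'
```

```text
clock: 8.5
eef_pos: [563.3, 231.7, 117.0]
tcp_rot: [3.142, 0.0, 0.332]
contact_force: [-0.2, 0.2, -2.1]
opening: 0.161
grasp_force: 88.6
clock: 8.83
eef_pos: [563.5, 231.9, 115.6]
tcp_rot: [-3.142, -0.001, 0.332]
contact_force: [1.0, 0.2, 1.6]
opening: 0.153
grasp_force: 89.2
```

Pin contact at TCP z≈115.6, as predicted, with about 3.7 N on the pins. Now pushing in towards the panel.

```bash
python3 -m inch '[[[-0.01,0,0,0,0,0],[-0.02,0,0,0,0,0],[-0.03,0,0,0,0,0],[-0.03,0,0,0,0,0]]]'; python3 -m inch '[[[-0.005,0,0,0,0,0],[-0.01,0,0,0,0,0],[-0.01,0,0,0,0,0],[-0.01,0,0,0,0,0]]]'
```

```text
clock: 9.17
eef_pos: [557.5, 229.8, 115.7]
tcp_rot: [-3.142, -0.001, 0.332]
contact_force: [3.2, -0.0, 3.0]
opening: 0.16
grasp_force: 89.2
clock: 9.5
eef_pos: [555.8, 229.2, 115.6]
tcp_rot: [-3.142, -0.001, 0.332]
contact_force: [3.4, 2.3, 5.9]
opening: 0.152
grasp_force: 89.3
```

```bash
python3 -m inch '[[[-0.003,0,-0.002,0,0,0],[-0.006,0,-0.003,0,0,0],[-0.006,0,-0.003,0,0,0],[-0.006,0,-0.003,0,0,0]]]'; python3 -m inch '[[[-0.003,0,0,0,0,0],[-0.006,0,0,0,0,0],[-0.006,0,0,0,0,0],[-0.006,0,0,0,0,0]]]'
```

```text
clock: 9.83
eef_pos: [553.9, 228.5, 115.7]
tcp_rot: [3.142, 0.001, 0.332]
contact_force: [2.5, 0.7, 3.2]
opening: 0.155
grasp_force: 89.3
clock: 10.17
eef_pos: [553.8, 228.5, 115.8]
tcp_rot: [-3.142, -0.001, 0.332]
contact_force: [5.6, 1.8, -0.1]
opening: 0.159
grasp_force: 89.0
```

Panel contact at TCP panel-x≈43 (42.7 predicted), with the force now about 6 N. Pushing a bit more.

```bash
python3 -m inch '[[[-0.002,0,0.001,0,0,0],[-0.004,0,0.001,0,0,0],[-0.004,0,0.001,0,0,0],[-0.004,0,0.001,0,0,0],[-0.004,0,0.001,0,0,0]]]'
python3 - <<'E'
from h import *
for i in range(3):
    s=r.sense();f=s["contact_force"];print(f.round(1),f[:2]@[np.cos(.333),np.sin(.333)],s["wrist_torque"].round(2),s["eef_pos"].round(1),s["tcp_rot"].round(3))
    g=r.grab_frame("scene")
E
```

```text
clock: 10.58
eef_pos: [553.9, 228.5, 115.8]
tcp_rot: [-3.142, -0.003, 0.332]
contact_force: [8.8, 2.7, -1.8]
opening: 0.153
grasp_force: 88.9
[ 8.8  2.7 -1.8] 9.248347069595788 [ 0.39 -1.24 -0.03] [553.9 228.5 115.8] [-3.142e+00 -3.000e-03  3.320e-01]
[ 8.1  2.9 -1.3] 8.595935353982277 [ 0.36 -1.24  0.03] [553.8 228.5 115.8] [-3.142e+00 -3.000e-03  3.320e-01]
[ 8.3  1.9 -0.6] 8.483561581382867 [ 0.35 -1.22 -0.01] [553.8 228.5 115.8] [-3.142e+00 -3.000e-03  3.320e-01]
```

Push ≈8.7 N, but the load on the pins is slim (about 1 N), so I'll press down a little.

```bash
python3 -m inch '[[[0,0,0.003,0,0,0],[-0.001,0,0.006,0,0,0],[-0.001,0,0.006,0,0,0],[-0.001,0,0.006,0,0,0],[-0.001,0,0.006,0,0,0]]]'
python3 - <<'E'
from h import *
F=[]
for i in range(6):
    s=r.sense();f=s["contact_force"];F.append([f[:2]@[np.cos(.333),np.sin(.333)],f[2],*s["wrist_torque"]]);g=r.grab_frame("scene")
print(np.round(F,2),s["eef_pos"].round(1),s["tcp_rot"].round(3))
cv2.imwrite("pics/s6.png",g[:,:,::-1]);t=r.grab_frame("top")
cv2.imwrite("pics/c6.png",np.hstack([cv2.resize(g[170:260,330:450,::-1],(480,360),interpolation=cv2.INTER_CUBIC),cv2.resize(t[215:285,250:312,::-1],(319,360),interpolation=cv2.INTER_CUBIC)]))
E
```

```text
clock: 11.15
eef_pos: [554.0, 228.5, 115.6]
tcp_rot: [-3.142, -0.004, 0.332]
contact_force: [4.9, 1.5, 7.3]
opening: 0.153
grasp_force: 89.6
[[ 5.11  7.26  0.14 -0.87 -0.  ]
 [ 5.74  8.02  0.15 -0.88 -0.02]
 [ 5.93  7.29  0.22 -0.83 -0.07]
 [ 5.8   6.47  0.16 -0.87 -0.03]
 [ 6.93  7.75  0.24 -0.85 -0.  ]
 [ 6.69  6.69  0.13 -0.9  -0.05]] [553.9 228.5 115.6] [-3.142 -0.004  0.332]
```

View pics/c6.png

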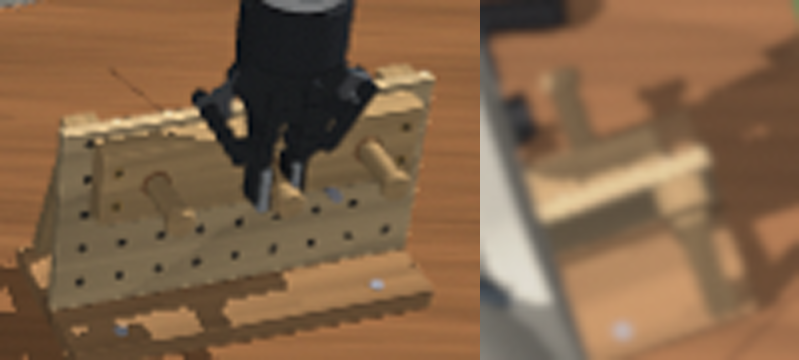

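The rail stands flat on the panel: in the scene crop its left end is at (97,140–215), just in front of the board, and the pins are underneath. The yaw torque is about 0, so it is pressed evenly. Now I'll ease the pin load and raise the push to about 10 N.

```bash
cat > f.py <<'E'
from h import *
F=[]
for i in range(6):
    s=r.sense();f=s["contact_force"];F.append([f[:2]@[np.cos(.333),np.sin(.333)],f[2],*s["wrist_torque"]]);r.grab_frame("scene")
print(np.mean(F,0).round(2),np.std(F,0).round(2),s["eef_pos"].round(1),s["tcp_rot"].round(3),s["clock"])
E
python3 -m inch '[[[-0.003,0,-0.002,0,0,0],[-0.005,0,-0.002,0,0,0],[-0.005,0,-0.002,0,0,0],[-0.005,0,-0.002,0,0,0],[-0.005,0,-0.002,0,0,0]]]' >/dev/null; python3 f.py
```

```text
[ 1.094e+01  1.630e+00  4.100e-01 -1.500e+00 -1.000e-02] [0.19 0.37 0.02 0.02 0.02] [553.9 228.5 115.8] [-3.142 -0.006  0.332] 12.1667
```

```bash
python3 -m inch '[[[0,0,0,0,0,0],[0,0,0,0,0,0],[0,0,0,0,0,0],[0,0,0,0,0,0],[0,0,0,0,0,0],[0,0,0,0,0,0],[0,0,0,0,0,0],[0,0,0,0,0,0]]]' >/dev/null; python3 f.py
```

```text
[10.3   1.92  0.39 -1.53  0.02] [0.28 0.6  0.04 0.04 0.02] [553.9 228.5 115.8] [-3.142 -0.006  0.332] 13.1333
```

Steady at about 10 N on the panel and about 4 N on the pins. Handing in.

```bash
python3 -c "
from rig import r
print(r.sign_off())"
```

```text
the job is handed in; nothing more can be done
None
```

The rail stands on both pins, centred to about 2 mm by the camera check, and I am still gripping it and pressing it flat on the panel with about 10 N; I handed the job in at about 13 s, and no verdict came back.

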